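Offer the marble dish from under the shelf

ROBOT

A 7-joint arm with a two-finger parallel gripper is mounted at the origin on the work surface. World frame = base frame: x ahead of the robot, y to its left, z up, the work surface at z = 0. Lengths are in m, angles in rad, forces in N, time in s.
With the tool pointing down it reaches from about 0.4 to 0.875 m from the base axis. Payload 6.5 kg.
Tool frame: the origin (TCP) lies at the very end of the fingers, on their centre line; the grasp point (between the pads) lies 19 mm behind it; z points along the fingers, y is the direction in which the jaws open and shut (so a half turn about z gives the same grasp; the last joint's range is limited). The gripper opens to 85 mm and grips with 20 to 120 N. Pads are 22 mm wide; open, the fingers measure 114 mm over their backs; the gripper's body (76 mm by 85 mm) begins 54 mm behind the grasp point. The pads swing forward as they close: fully open they stand 13 mm farther back than shut.
Start: joints at [1.184, 0.536, -0.004, 1.538, 0.003, 1.067, -0.071], TCP at [0.205, -0.617, 0.231] pointing down, gripper open.
Joint ranges: [-2.7, 2.7], [-0.37, 2.16], [-1.27, 1.26], [0.24, 2.4], [-1.31, 4.45], [0.19, 1.91], [-2.76, 2.76]. Speed limits (rad/s): [2.39, 2.39, 3.14, 3.14, 3.14, 3.14, 3.14].

INTERFACE

Orientations are given as a unit quaternion [w, x, y, z].
In Python, from bench import bot gives the robot as it stands.
- The arm moves only by the tool apply_moves, never from a script. Its argument "steps" is one flat list of numbers, 5 for each row, row after row: the shift along the tool's x, y, z in cm, then the turn about the tool's z in degrees, then the finger opening in cm, from 0 to 8.54. In form: [tx, ty, tz, roll, hand, tx, ty, tz, roll, hand, ...]. A call has 1 to 20 rows; each row is the pose to reach, as a shift and turn from the pose commanded when the call began, along the tool's axes at that moment; what a row does not reach only later rows make up. A row lasts 1/12 s, in which the tool goes at most 41.7 mm and 7.16 degrees, less where a joint would pass 70% of its speed; a pose out of reach is approached as far as the arm can. A call with a gripper value outside its range is refused whole. The fingers move at their own pace and stop on an object; the grip force is fixed at half the most. Time passes only in rows, so rows that repeat a pose let the fingers close. It gives the time, the measured TCP pose, the force and the opening at its end, in the units of the state.
- bot.state(): the state, without advancing time (a new reading comes with each control period).
- bot.camera(name): name is "side" or "top" or "wrist"; returns a dict with "frame" (420x560x3 uint8, red, green, blue), "z_map" (420x560 float32, m along the optical axis (not along the pixel's ray), 0 where there is no reading), "mtx" (3x3 intrinsics, pixels), "position" and "attitude" of the camera in the world. Camera axes: x right, y down, z forward; pixel columns grow to the right and rows downward; lengths in m; the calibration is good to about 2 mm. A picture is of the moment at which its call begins.
- bot.close_job(): hands the job in, once; it reports no verdict.
Trained networks look in a picture, given as the dict that the camera call returned (one of the last four; its "shot" number tells which), for a name from the list of things; names that differ only in an ending like _2 or _b are one class to them, and where a whole thing is asked for, a point or a joint stands for the part that bears it (a point fixed in the world has none). Each returns a list of dicts, best first, with "conf" (0 to 1); they miss things now and then, are a little off and sometimes report something else, mostly with a low value. They report only what shows in the picture. A call takes as long as a camera call.
- bot.spot_in(picture, label): "rect" ([left, top, width, height] in pixels, round what is visible of it).
The state is a dict: "time": time; "q": joint angles; "qd": joint speeds; "joint_efforts": joint torques, N m; "tool_pos": TCP position; "tool_rot": TCP orientation; "ft_force": force on the tool from outside, world axes, zero at the start; "moment": the same for the moment, N m; "finger_gap": opening from 0.0 (shut) to 1.0 (fully open).
Only numpy, scipy, OpenCV 4.12 (cv2) and the standard library are available. Lean on these libraries where they do the work, as an engineer would, in place of code of your own. Each camera call takes 0.05 s, during which the arm holds its last target.

TASK

Take the long-handled dish by its orange grip, draw it straight out from under the shelf, low over the table and between the front pegs without knocking the shelf, and once it is all the way out lift it level to about 12 cm above the table. Only then turn it a quarter turn clockwise (seen from above), so that the handle runs parallel to the shelf's front edge with the bowl pointing away from the robot, and finish still holding it there in the gripper, level, still and clear of the shelf. The loose marble must stay on the blue middle of the bowl throughout and end resting at the centre, and the things on the shelf must stay where they are.

Things in the scene. Friction and masses are not known exactly. Their poses are not given: they have to be found in the camera images.
- shelf: Fixed board 190 x 400 mm, underside 120, top 128 mm above the table. Origin on the table under its middle. x: from the front edge (at x = -95 mm) to the back; y: along the long edges, roughly towards the robot base. The front faces the robot's right (world -y, within 0.2 rad). Four round pegs 20 mm thick at x = -70, +70 and y = -125, +125 mm: a front gap of 230 mm
- dish: Loose rigid white dish, about 140 g, flat on the table, bowl under the shelf, handle out in front. Origin: underside of the bowl's centre; x from grip to bowl, z up. Bowl 117 mm across, rim 25 mm high; inside a funnel sloping 10 degrees down to its centre, blue to 30 mm radius: level, the marble rolls back. Handle bar 14 mm wide, centre 18 mm above the underside, runs to the orange grip
- grip (a point): On the dish's orange grip: an upright fin 36 mm long (dish x), 16 mm thick (dish y), 60 mm high from the underside, centred at dish x = -155 mm. This point is on its centre line 45 mm above the underside. Grip it across its thickness; the handle bar joins it low on the bowl side
- bowl (a point): Lowest point of the bowl's inside, at its centre, 6 mm above the underside
- marble_center (a point): Centre of the loose amber glass marble, 25 mm in diameter, about 20 g, which lies in the bowl
- thermometer: Dial thermometer in a white plastic frame, 105 mm wide, 111 mm high, with a 50 mm foot, standing loose on the shelf; origin at its underside. Leave alone
- timer: Green plastic egg timer, 62 mm diameter, 73 mm high, loose on the shelf; origin at its underside. Leave alone
- jar: Closed glass spice jar, 44 mm diameter, 85 mm high, loose on the shelf; origin at its underside. Leave alone
- crusher: Stainless steel pill crusher, upright cylinder 42 mm diameter, 87 mm high, loose on the shelf; origin at its underside. Leave alone

How it is judged:
On the way, in this order (a step that is already met when the one before it is completed fails the run):
1. the dish is drawn out from under the shelf low over the table (underside below 5 cm), not yet turned (within 0.5 rad of square to the shelf) (x of dish in the frame of shelf below -0.155 m and height (world z) of dish below 0.05 m and angle between the x axis of dish and the x axis of shelf, either way round below 0.5 rad), for 0.1 s.
2. the dish is lifted more than 8 cm, clear of the shelf, level and not yet turned (within 0.5 rad of square to the shelf) (x of dish in the frame of shelf below -0.15 m and height (world z) of dish above 0.08 m and angle between dish's own z axis and vertical below 0.15 rad and angle between the x axis of dish and the x axis of shelf, either way round below 0.5 rad), for 0.1 s.
At the end, for the whole second after the job is handed in: Dish held by the fingers alone, underside 8 to 20 cm above the table, level within 0.12 rad, still, wholly in front of the shelf; handle parallel to its front edge within 0.17 rad, bowl away from the robot; marble within 15 mm of the bowl's centre (height (world z) of dish between 0.08 and 0.2 m and angle between dish's own z axis and vertical below 0.12 rad and angle between the x axis of dish and the y axis of shelf, either way round below 0.17 rad and y of shelf in the frame of dish above 0 m and x of dish in the frame of shelf below -0.155 m and contact force between dish and the fingers above 1 N and contact force between dish and shelf below 0.2 N and horizontal distance between marble_center and bowl below 0.015 m and distance between marble_center and bowl below 0.025 m and linear speed of dish below 0.03 m/s); the arm keeps its last pose, push and grip.
It fails at once if the marble leaves the blue middle (its centre more than 30 mm from the bowl's centre) (horizontal distance between marble_center and bowl above 0.03 m).
It fails at once if the marble jumps out of the bowl (distance between marble_center and bowl above 0.045 m).
It fails at once if the dish knocks the shelf (over 4 N) (contact force between dish and shelf above 4 N).
It fails at once if the robot or its fingers knock the shelf (over 4 N) (contact force between any of the arm, the fingers and shelf above 4 N).
It fails at once if something displayed on the shelf is moved by more than 2 cm (distance of any of thermometer, timer, jar, crusher from where it was at the start of the episode above 0.02 m).
It also fails if it takes over 54 s, if anything falls off the work surface, if the arm or the gripper's body presses on something with over 40 N, if the wrist force passes 120 N, or if a joint passes its speed limit or range.

## Working session

There is one attempt and no reset: what is moved stays moved. The work goes in short steps, Python scripts to look and compute and a tool call to move; the robot and the scene stay as the last step left them, time stands still between calls to the robot, and variables do not carry over. Pictures are saved under pics/ and viewed, and the job is handed in when it is done.

Besides the shell and the picture viewer there is one more tool, called by a JSON object that holds its "op" and its "data", one argument or row to a line. apply_moves: Moves the arm, as the interface text tells. Its arguments: {"type":"object","properties":{"steps":{"type":"array","items":{"type":"number"}}},"required":["steps"]}

```bash
mkdir -p pics; cat > h.py <<'E'
import numpy as np, cv2
from scipy.spatial.transform import Rotation as R
from bench import bot
def rot(a):
    a=np.array(a,float)
    return a if a.shape==(3,3) else R.from_quat(a,scalar_first=True).as_matrix()
def pts(c):
    z=c["z_map"];K=np.array(c["mtx"]);v,u=np.indices(z.shape)
    P=np.stack([(u-K[0,2])/K[0,0]*z,(v-K[1,2])/K[1,1]*z,z],-1)
    return P@rot(c["attitude"]).T+np.array(c["position"])
def save(c,n): cv2.imwrite(f"pics/{n}.png",c["frame"][:,:,::-1])
E
python3 - <<'E'
from h import *
s=bot.state();print(s)
for n in["top","side","wrist"]:
    c=bot.camera(n);save(c,n+"0");np.savez(f"{n}0.npz",**{k:c[k] for k in["frame","z_map","mtx","position","attitude"]})
    print(n,c["position"],c["attitude"])
    for l in["dish","grip","shelf","marble_center"]:print(l,bot.spot_in(c,l)[:2])
E
```

```text
{'time': 0.0, 'q': array([ 1.183811  ,  0.53720263, -0.00446211,  1.53889077,  0.00259337,
        1.06730079, -0.07120671]), 'qd': array([ 0.00023876, -0.00029586,  0.00147454,  0.00051376, -0.0004056 ,
        0.00229568, -0.00099618]), 'joint_efforts': array([-2.36550350e-04, -5.83407140e+01,  1.04895327e+00, -2.59107721e+01,
        1.24728080e-02,  9.47919383e-03, -2.17946229e-05]), 'tool_pos': array([ 0.20474535, -0.61622784,  0.23038237]), 'tool_rot': array([-8.75495549e-04,  9.87157682e-01,  1.59746377e-01, -1.99248879e-04]), 'ft_force': array([-0.44346033, -0.00401501,  0.2133462 ]), 'moment': array([-0.00290625,  0.01603466, -0.02818329]), 'finger_gap': 1.0005832868651812}
top [0.49721476 0.15541998 0.97900991] [-0.02406165  0.70979585 -0.70351318  0.02607873]
dish [{'rect': [318.7, 209.3, 69.4, 12.7], 'conf': 0.85}]
grip [{'rect': [320.7, 206.0, 66.1, 16.1], 'conf': 0.95}, {'rect': [197.9, 101.5, 134.9, 256.3], 'conf': 0.27}]
shelf [{'rect': [196.6, 105.6, 138.5, 251.8], 'conf': 0.9}]
marble_center []
side [ 0.80167959 -0.13217596  0.74350922] [-0.23733698  0.90451251  0.34234692 -0.09125168]
dish [{'rect': [217.4, 218.6, 98.4, 88.6], 'conf': 0.77}]
grip [{'rect': [215.9, 222.7, 98.3, 84.5], 'conf': 0.88}]
shelf [{'rect': [168.2, 93.9, 266.2, 195.0], 'conf': 0.86}]
marble_center []
wrist [ 0.26706462 -0.59622118  0.37348587] [ 0.10571082  0.80378828 -0.58053451 -0.07569218]
dish []
grip []
shelf []
marble_center []
```

View pics/top0.png

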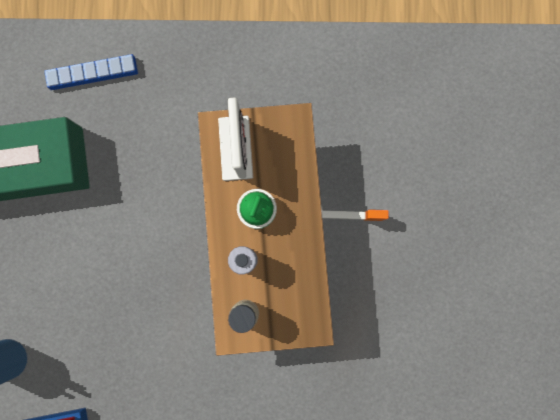

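View pics/side0.png

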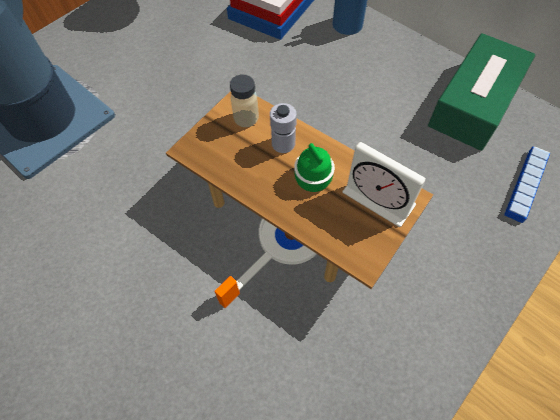

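```bash
python3 - <<'E'
from h import *
for n in["top","side"]:
    c=dict(np.load(f"{n}0.npz"));P=pts(c)
    f=c["frame"].astype(int)
    hsv=cv2.cvtColor(c["frame"],cv2.COLOR_RGB2HSV)
    # shelf top
    m=((abs(P[...,2]-.128)<.006)&(c["z_map"]>0)).astype(np.uint8)
    m=cv2.morphologyEx(m,cv2.MORPH_OPEN,np.ones((3,3)))
    nn,l,st,_=cv2.connectedComponentsWithStats(m);k=1+np.argmax(st[1:,4])
    q=P[l==k][:,:2].astype(np.float32);print(n,"shelf",cv2.minAreaRect(q),len(q),np.median(P[l==k][:,2]))
    o=(hsv[...,0]>5)&(hsv[...,0]<20)&(hsv[...,1]>150)&(hsv[...,2]>120)&(c["z_map"]>0)
    nn,l,st,_=cv2.connectedComponentsWithStats(o.astype(np.uint8))
    for k in range(1,nn):
        if st[k,4]>20:
            q=P[l==k];print(" orange",st[k],q.min(0),q.max(0))
            t=q[q[:,2]>.055]; 
            if len(t)>5: print("  top",len(t),t.mean(0),cv2.minAreaRect(t[:,:2].astype(np.float32)))
E
```

```text
top shelf ((0.5415172576904297, 0.18442465364933014), (0.40113145112991333, 0.19031721353530884), 5.431807041168213) 23661 0.12768502181066455
 orange [366 210  23  10 203] [ 0.56097604 -0.04518173  0.00067673] [0.57619034 0.00349115 0.06375699]
  top 177 [ 0.56884887 -0.01446502  0.05916664] ((0.5689067840576172, -0.014141818508505821), (0.035262931138277054, 0.014761919155716896), 89.3753433227539)
side shelf ((0.5420498251914978, 0.18412256240844727), (0.40029704570770264, 0.1923271119594574), 5.4050068855285645) 18335 0.128281577311951
 orange [206  93  26  27 334] [0.3381404  0.17080088 0.12520032] [0.37349562 0.23628306 0.13145252]
  top 334 [0.35387645 0.19911752 0.12847438] ((0.35692593455314636, 0.2046649008989334), (0.03312757611274719, 0.06584136188030243), 4.7816619873046875)
 orange [236  98  36  46 709] [0.38577765 0.17710991 0.12503414] [0.46388804 0.26531974 0.13143156]
  top 709 [0.42979209 0.21594192 0.12839086] ((0.42791736125946045, 0.22393712401390076), (0.057826779782772064, 0.09709940105676651), 17.44719123840332)
 orange [ 167  117  265  170 9150] [0.34462325 0.07141659 0.1243841 ] [0.74848325 0.29466305 0.13267752]
  top 9150 [0.56230109 0.13177436 0.12828687] ((0.5417225360870361, 0.1823989599943161), (0.39820677042007446, 0.18850748240947723), 5.55861759185791)
 orange [ 275  120   78   71 1647] [0.47241623 0.18491406 0.1250649 ] [0.61677752 0.28087884 0.13161229]
  top 1647 [0.54713221 0.24319657 0.12835608] ((0.5457294583320618, 0.23339751362800598), (0.13811421394348145, 0.09013355523347855), 6.223935127258301)
 orange [215 276  25  32 472] [ 0.54143177 -0.03370104 -0.00136648] [0.57936548 0.01196294 0.06352577]
  top 237 [ 0.57119974 -0.01610525  0.05978605] ((0.5705194473266602, -0.015598529949784279), (0.03532005473971367, 0.016358062624931335), 87.96417999267578)
```

The top view shows the shelf at (200–332, 105–355), the handle at (322–365, 214) and the orange fin at (366–388, 214). The side view shows the bowl's blue middle at (290, 238), partly under the shelf edge. Next I need the dish axis.

```bash
python3 - <<'E'
from h import *
from scipy.optimize import least_squares
C=np.array([.5418,.1843]);a=np.radians(5.42);X=np.array([-np.sin(a),np.cos(a)]);Y=np.array([-np.cos(a),-np.sin(a)])
g=np.array([.5697,-.0149])
for n in["top","side"]:
    c=dict(np.load(f"{n}0.npz"));P=pts(c)
    hsv=cv2.cvtColor(c["frame"],cv2.COLOR_RGB2HSV)
    sub=P.reshape(-1,3);h=hsv.reshape(-1,3);ok=c["z_map"].ravel()>0
    bar=ok&(sub[:,2]>.015)&(sub[:,2]<.035)&(abs(sub[:,0]-.56)<.04)&(sub[:,1]>.012)&(sub[:,1]<.082)&(h[:,1]<60)
    q=sub[bar];
    if len(q)>20:
        v=cv2.fitLine(q[:,:2].astype(np.float32),cv2.DIST_HUBER,0,.01,.01).ravel();print(n,"bar",len(q),v,q[:,2].mean())
        d=v[:2]*np.sign(v[1]);print(" ang",np.degrees(np.arctan2(d[1],d[0])), "grip->bowl", g+.155*d)
    if n=="side":
        rim=ok&(sub[:,2]>.021)&(sub[:,2]<.028)&(abs(sub[:,0]-.56)<.09)&(sub[:,1]>.085)&(sub[:,1]<.22)&(h[:,1]<60)
        q=sub[rim][:,:2];print("rim",len(q),q.min(0),q.max(0))
        r=least_squares(lambda p:np.hypot(q[:,0]-p[0],q[:,1]-p[1])-.0575,g+[0,.155],loss="soft_l1",f_scale=.002);print("bowl",r.x,r.cost)
        b=r.x;dd=b-g;print("dist",np.linalg.norm(dd),np.degrees(np.arctan2(dd[1],dd[0])),"shelf",(b-C)@X,(b-C)@Y)
        crop=c["frame"][190:310,200:360];cv2.imwrite("pics/crop.png",cv2.resize(crop[:,:,::-1],None,fx=4.5,fy=4.5))
E
```

```text
top bar 291 [0.02225557 0.99975234 0.5705829  0.04630097] 0.021408973278782426
 ang 88.72474 grip->bowl [0.57314961 0.14006162]
side bar 356 [0.02538404 0.9996778  0.5727856  0.04636163] 0.021815734068817434
 ang 88.54544 grip->bowl [0.57363453 0.14005005]
rim 211 [0.51907139 0.08506844] [0.63118116 0.13539067]
bowl [0.57392943 0.14166982] 0.0001958977334890048
dist 0.15662693717684012 88.4526411964935 shelf -0.04547439215755712 -0.02795911462369371
```

View pics/crop.png

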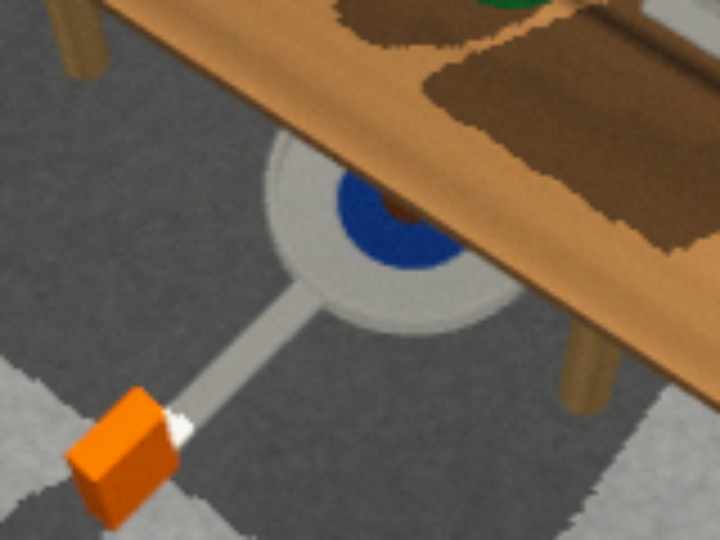

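```bash
cat > go.py <<'E'
from h import *
import sys
def rel(x,y,z,yang):
    s=bot.state();M=rot(s["tool_rot"]);p=np.array(s["tool_pos"])
    d=M.T@(np.array([x,y,z])-p)*100
    cur=np.degrees(np.arctan2(M[1,1],M[0,1]))
    print("t",s["time"],"pos",p.round(4),"yang",cur.round(2),"zax",M[:,2].round(4),"gap",s["finger_gap"],"F",s["ft_force"].round(2),"q7",s["q"][6].round(3))
    print("shift cm",d.round(2),"roll",-(yang-cur))
if __name__=="__main__": rel(*map(float,sys.argv[1:5]))
E
python3 go.py .5697 -.0155 .2 -1.4
```

```text
t 0.75 pos [ 0.205  -0.6168  0.2313] yang -71.62 zax [-0. -0. -1.] gap 1.0024261147816034 F [-0.61 -0.43 -0.35] q7 -0.071
shift cm [ 53.57 -45.57   3.13] roll -70.22031752406518
```

{"op": "apply_moves", "data": {
  "steps": [1.1,-0.9,0,-1.4,8.5,3.2,-2.7,0.1,-4.2,8.5,5.9,-5.0,0.2,-7.7,8.5,8.8,-7.5,0.3,-11.6,8.5,11.8,-10.0,0.5,-15.4,8.5,14.7,-12.5,0.7,-19.3,8.5,17.7,-15.0,0.9,-23.2,8.5,20.6,-17.5,1.1,-27,8.5,23.6,-20.1,1.3,-30.9,8.5,26.5,-22.6,1.5,-34.8,8.5,29.5,-25.1,1.7,-38.6,8.5,32.4,-27.6,1.9,-42.5,8.5,35.4,-30.1,2.1,-46.3,8.5,38.3,-32.6,2.3,-50.2,8.5,41.2,-35.1,2.5,-54.1,8.5,44.2,-37.6,2.7,-57.9,8.5,47.1,-40.1,2.9,-61.8,8.5,49.8,-42.4,3.0,-65.3,8.5,52.0,-44.2,3.1,-68.1,8.5,53.6,-45.6,3.1,-70.2,8.5]
}}

```text
time: 2.42
tool_pos: [0.571, -0.0118, 0.2003]
tool_rot: [-0.0, 0.714, 0.7, 0.001]
ft_force: [0.6, -0.1, 0.6]
finger_gap: 0.992
```

```bash
python3 go.py .5697 -.0155 .026 -1.4; python3 - <<'E'
from h import *
for n in["wrist"]:
    c=bot.camera(n);save(c,n+"1")
E
```

```text
t 2.4167 pos [ 0.571  -0.0118  0.2003] yang -1.13 zax [ 8.0e-04  1.3e-03 -1.0e+00] gap 0.9917677922072592 F [ 0.56 -0.12  0.55] q7 -0.3
shift cm [-0.39 -0.14 17.43] roll 0.2698238147228278
```

View pics/wrist1.png

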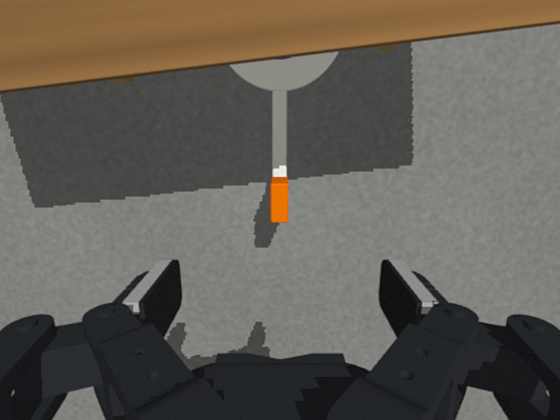

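The wrist view shows the fin at (280, 200), centred between the jaw tips at about x = 180 and 380. The handle runs straight up to the bowl. I'll check the fin's pose once more with this camera.

```bash
python3 - <<'E'
from h import *
c=bot.camera("wrist");P=pts(c)
hsv=cv2.cvtColor(c["frame"],cv2.COLOR_RGB2HSV)
o=(hsv[...,0]>5)&(hsv[...,0]<20)&(hsv[...,1]>200)&(P[...,2]>.055)&(P[...,2]<.07)&(P[...,1]<.03)
q=P[o];print(len(q),q.mean(0),cv2.minAreaRect(q[:,:2].astype(np.float32)))
b=(P[...,2]>.015)&(P[...,2]<.035)&(abs(P[...,0]-.56)<.04)&(P[...,1]>.015)&(P[...,1]<.075)&(hsv[...,1]<60)
q=P[b];v=cv2.fitLine(q[:,:2].astype(np.float32),cv2.DIST_HUBER,0,.01,.01).ravel();print(v,np.degrees(np.arctan2(v[1],v[0])))
E
python3 go.py .5697 -.0155 .026 -1.4;
```

```text
657 [ 0.57064259 -0.01491853  0.05964017] ((0.5707034468650818, -0.015430117025971413), (0.0346706323325634, 0.01434335671365261), 88.78714752197266)
[0.01754547 0.99984604 0.5714961  0.04554129] 88.99466
t 2.5167 pos [ 0.5714 -0.0102  0.2006] yang -1.03 zax [ 0.0017  0.003  -1.    ] gap 0.9934605378798381 F [0.03 1.16 0.09] q7 -0.3
shift cm [-0.59 -0.18 17.46] roll 0.37302281998805453
```

{"op": "apply_moves", "data": {
  "steps": [0,0.05,0.5,0,8.5,0,0.05,2,0,8.5,0,0.05,4,0,8.5,0,0.05,6,0,8.5,0,0.05,8,0,8.5,0,0.05,9.5,0,8.5,0,0.05,10,0,8.5,0,0.05,10,0,8.5,0,0.05,10,0,8.5,0,0.05,10,0,8.5,0,0.05,10,0,8.5,0,0.05,10,0,8.5]
}}

```text
time: 3.52
tool_pos: [0.5709, -0.0152, 0.1012]
tool_rot: [0.001, 0.716, 0.698, 0.001]
ft_force: [-0.6, -0.1, -0.1]
finger_gap: 0.995
```

```bash
python3 go.py .5703 -.0155 .026 -1.2
```

```text
t 3.5167 pos [ 0.5709 -0.0152  0.1012] yang -1.43 zax [ 1.5e-03 -1.0e-04 -1.0e+00] gap 0.9952898146588406 F [-0.63 -0.08 -0.09] q7 -0.368
shift cm [-0.03 -0.07  7.52] roll -0.23375508642309661
```

{"op": "apply_moves", "data": {
  "steps": [0,-0.04,0.5,0,8.5,0,-0.04,1.5,0,8.5,0,-0.04,2.7,0,8.5,0,-0.04,4,0,8.5,0,-0.04,5.3,0,8.5,0,-0.04,6.5,0,8.5,0,-0.04,7.2,0,8.5,0,-0.04,7.5,0,8.5,0,-0.04,7.5,0,7,0,-0.04,7.5,0,5,0,-0.04,7.5,0,4,0,-0.04,7.5,0,3,0,-0.04,7.5,0,2.5,0,-0.04,7.5,0,2.2,0,-0.04,7.5,0,2.2,0,-0.04,7.5,0,2.2]
}}

```text
time: 4.85
tool_pos: [0.57, -0.0151, 0.0254]
tool_rot: [0.0, 0.716, 0.698, 0.0]
ft_force: [-0.1, 0.3, 0.0]
finger_gap: 0.253
```

```bash
python3 go.py .5703 -.0155 .026 -1.2;python3 - <<'E'
from h import *
c=bot.camera("wrist");save(c,"wrist2")
E
```

```text
t 4.85 pos [ 0.57   -0.0151  0.0254] yang -1.42 zax [ 2.e-04 -1.e-04 -1.e+00] gap 0.2527926428707622 F [-0.07  0.29  0.04] q7 -0.422
shift cm [-0.04  0.03 -0.06] roll -0.22207639310224492
```

View pics/wrist2.png

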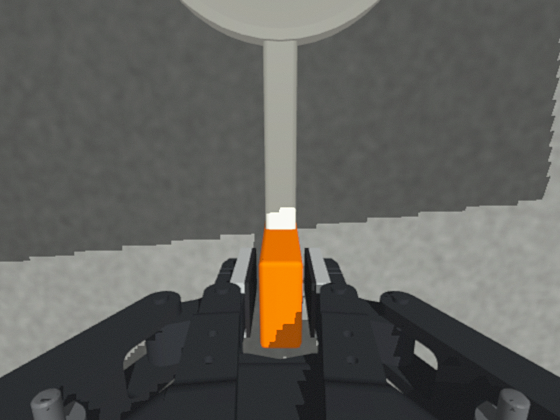

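The fin sits upright between the pads, at about x = 258–302, with a little space on each side. Closing gently.

{"op": "apply_moves", "data": {
  "steps": [0,0,0,0,2.0,0,0,0,0,1.9,0,0,0,0,1.8,0,0,0,0,1.7,0,0,0,0,1.6,0,0,0,0,1.4,0,0,0,0,1.2,0,0,0,0,0.8,0,0,0,0,0.4,0,0,0,0,0,0,0,0,0,0,0,0,0,0,0,0,0,0,0,0,0,0,0,0,0]
}}

```text
time: 6.07
tool_pos: [0.57, -0.0151, 0.0254]
tool_rot: [0.0, 0.716, 0.698, 0.0]
ft_force: [-0.9, -0.8, 3.8]
finger_gap: 0.18
```

```bash
python3 go.py .5703 -.0155 .026 -1.2;python3 - <<'E'
from h import *
for n in["wrist","side"]:
    c=bot.camera(n);save(c,n+"3")
E
```

```text
t 6.0667 pos [ 0.57   -0.0151  0.0254] yang -1.42 zax [ 2.e-04 -0.e+00 -1.e+00] gap 0.1801359428328348 F [-0.86 -0.83  3.78] q7 -0.422
shift cm [-0.04  0.03 -0.06] roll -0.21973655613418885
```

View pics/side3.png

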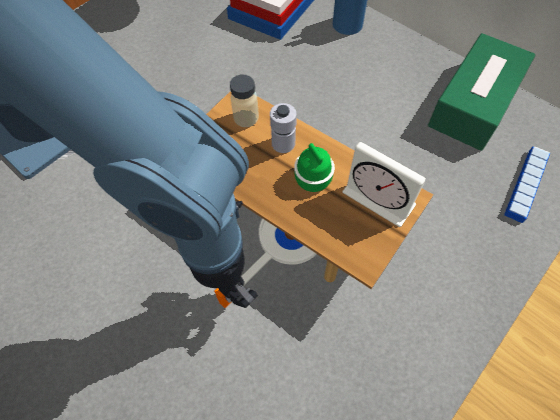

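{"op": "apply_moves", "data": {
  "steps": [0,0,-0.05,0,0,0,0,-0.15,0,0,0,0,-0.3,0,0,0,0,-0.45,0,0,0,0,-0.6,0,0,0,0,-0.75,0,0,0,0,-0.9,0,0,0,0,-1.0,0,0,0,0,-1.0,0,0,0,0,-1.0,0,0]
}}

```text
time: 7.0
tool_pos: [0.5699, -0.0151, 0.0353]
tool_rot: [0.0, 0.716, 0.698, 0.0]
ft_force: [-0.3, -0.5, -2.1]
finger_gap: 0.176
```

```bash
python3 go.py .5703 -.0155 .026 -1.2;python3 - <<'E'
from h import *
for n in["wrist","side"]:
    c=bot.camera(n);save(c,n+"4");P=pts(c)
    hsv=cv2.cvtColor(c["frame"],cv2.COLOR_RGB2HSV)
    m=(P[...,2]>.012)&(P[...,2]<.06)&(abs(P[...,0]-.57)<.08)&(P[...,1]>.01)&(P[...,1]<.2)&(hsv[...,1]<60)&(c["z_map"]>0)
    q=P[m]
    for lo in np.arange(.0,.16,.02):
        k=q[(q[:,1]>=lo)&(q[:,1]<lo+.02)]
        if len(k)>5:print(n,lo.round(2),len(k),np.percentile(k[:,2],[10,50,90]).round(4))
E
```

```text
t 7.0 pos [ 0.5699 -0.0151  0.0353] yang -1.42 zax [ 1.e-04 -0.e+00 -1.e+00] gap 0.17620757095202386 F [-0.29 -0.54 -2.13] q7 -0.415
shift cm [-0.04  0.04  0.93] roll -0.2198956837224708
wrist 0.0 657 [0.0305 0.0315 0.0323]
wrist 0.02 1404 [0.0304 0.0314 0.0322]
wrist 0.04 1582 [0.0304 0.0313 0.0322]
wrist 0.06 1753 [0.0302 0.0312 0.0322]
wrist 0.08 6471 [0.0228 0.0249 0.0347]
side 0.0 12 [0.0259 0.0301 0.0319]
side 0.02 102 [0.0296 0.0315 0.0334]
side 0.04 97 [0.0295 0.0316 0.0333]
side 0.06 99 [0.0295 0.0315 0.0331]
side 0.08 350 [0.0231 0.0277 0.0354]
side 0.1 487 [0.0212 0.0233 0.0339]
side 0.12 175 [0.0207 0.0234 0.0323]
```

View pics/wrist4.png

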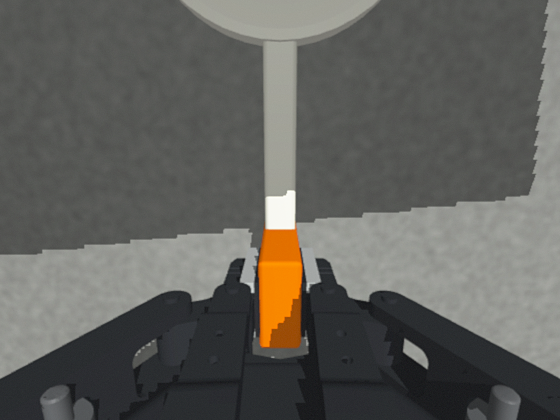

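{"op": "apply_moves", "data": {
  "steps": [-0.1,0.01,0,0,0,-0.3,0.04,0,0,0,-0.6,0.07,0,0,0,-1.0,0.12,0,0,0,-1.5,0.18,0,0,0,-2.1,0.25,0,0,0,-2.8,0.33,0,0,0,-3.6,0.43,0,0,0,-4.4,0.52,0,0,0,-5.2,0.62,0,0,0,-6.0,0.71,0,0,0,-6.8,0.81,0,0,0,-7.6,0.9,0,0,0,-8.3,0.99,0,0,0,-8.9,1.06,0,0,0,-9.4,1.12,0,0,0,-9.8,1.16,0,0,0,-10.1,1.2,0,0,0,-10.3,1.22,0,0,0,-10.4,1.23,0,0,0]
}}

```text
time: 8.77
tool_pos: [0.5797, -0.1194, 0.0353]
tool_rot: [-0.0, 0.716, 0.698, 0.0]
ft_force: [0.6, -0.5, -1.6]
finger_gap: 0.177
```

```bash
python3 go.py .5703 -.0155 .026 -1.2;python3 - <<'E'
from h import *
for n in["side"]:
    c=bot.camera(n);save(c,n+"5")
E
```

```text
t 8.7667 pos [ 0.5797 -0.1194  0.0353] yang -1.41 zax [-0.  0. -1.] gap 0.1773089273933295 F [ 0.64 -0.47 -1.63] q7 -0.228
shift cm [10.37 -1.19  0.93] roll -0.21269106438236074
```

View pics/side5.png

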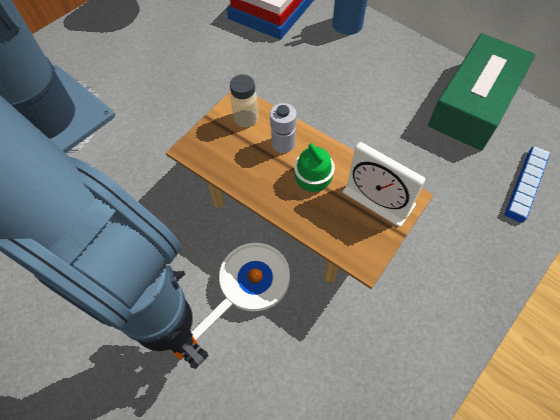

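The marble sits at the centre of the blue middle at (255, 275), and the bowl is out from under the shelf edge. I'll draw it further.

{"op": "apply_moves", "data": {
  "steps": [-0.1,0.01,0,0,0,-0.3,0.04,0,0,0,-0.6,0.07,0,0,0,-1.0,0.12,0,0,0,-1.5,0.18,0,0,0,-2.1,0.25,0,0,0,-2.8,0.33,0,0,0,-3.6,0.43,0,0,0,-4.4,0.52,0,0,0,-5.2,0.62,0,0,0,-6.0,0.71,0,0,0,-6.8,0.81,0,0,0,-7.6,0.9,0,0,0,-8.3,0.99,0,0,0,-8.9,1.06,0,0,0,-9.4,1.12,0,0,0,-9.8,1.16,0,0,0,-10.1,1.2,0,0,0,-10.3,1.22,0,0,0,-10.4,1.23,0,0,0]
}}

```text
time: 10.48
tool_pos: [0.5894, -0.2237, 0.0353]
tool_rot: [-0.0, 0.716, 0.698, -0.0]
ft_force: [-1.0, -0.2, -2.7]
finger_gap: 0.181
```

{"op": "apply_moves", "data": {
  "steps": [0,0,0,0,0,0,0,0,0,0,0,0,-0.1,0,0,0,0,-0.3,0,0,0,0,-0.6,0,0,0,0,-1.0,0,0,0,0,-1.5,0,0,0,0,-2.1,0,0,0,0,-2.8,0,0,0,0,-3.6,0,0,0,0,-4.4,0,0,0,0,-5.2,0,0,0,0,-6.0,0,0,0,0,-6.8,0,0,0,0,-7.6,0,0,0,0,-8.3,0,0,0,0,-8.9,0,0,0,0,-9.4,0,0,0,0,-9.8,0,0,0,0,-10.1,0,0]
}}

```text
time: 12.15
tool_pos: [0.5894, -0.2236, 0.1367]
tool_rot: [0.0, 0.716, 0.698, 0.0]
ft_force: [0.4, 0.3, -2.0]
finger_gap: 0.18
```

{"op": "apply_moves", "data": {
  "steps": [0,0,-0.3,0,0,0,0,-0.5,0,0,0,0,-0.7,0,0,0,0,-0.8,0,0,0,0,-0.8,0,0,0,0,-0.8,0,0,0,0,-0.8,0,0,0,0,-0.8,0,0,0,0,-0.8,0,0,0,0,-0.8,0,0]
}}

```text
time: 12.98
tool_pos: [0.5893, -0.2236, 0.1442]
tool_rot: [-0.0, 0.716, 0.698, -0.0]
ft_force: [-0.7, 0.3, -1.5]
finger_gap: 0.175
```

```bash
python3 go.py .5703 -.0155 .026 -95;python3 - <<'E'
from h import *
for n in["side"]:
    c=bot.camera(n);save(c,n+"6")
E
```

```text
t 12.9833 pos [ 0.5893 -0.2236  0.1442] yang -1.41 zax [-2.e-04  0.e+00 -1.e+00] gap 0.1752351753150547 F [-0.69  0.32 -1.51] q7 0.01
shift cm [20.76 -2.41 11.82] roll 93.58536926818157
```

View pics/side6.png

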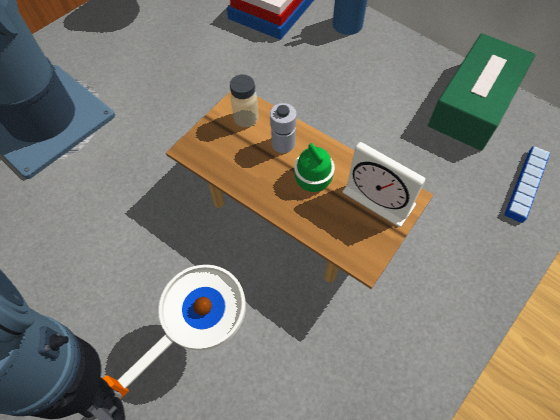

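The marble is at the bowl's centre at (203, 306), and the dish is lifted and clear. Now the quarter turn, in two halves.

{"op": "apply_moves", "data": {
  "steps": [0,0,0,0.5,0,0,0,0,1.5,0,0,0,0,3,0,0,0,0,5,0,0,0,0,7.5,0,0,0,0,10.5,0,0,0,0,13.5,0,0,0,0,16.5,0,0,0,0,19.5,0,0,0,0,22.5,0,0,0,0,25.5,0,0,0,0,28.5,0,0,0,0,31.5,0,0,0,0,34.3,0,0,0,0,36.8,0,0,0,0,38.8,0,0,0,0,40.3,0,0,0,0,41.2,0,0,0,0,41.6,0,0,0,0,41.6,0]
}}

```text
time: 14.7
tool_pos: [0.5893, -0.2236, 0.1443]
tool_rot: [-0.0, 0.917, 0.399, -0.0]
ft_force: [0.1, 0.1, -1.0]
finger_gap: 0.183
```

```bash
python3 go.py .5893 -.2236 .1442 -84.6;python3 - <<'E'
from h import *
for n in["side"]:
    c=bot.camera(n);save(c,n+"7")
E
```

```text
t 14.7 pos [ 0.5893 -0.2236  0.1443] yang -43.03 zax [-1.e-04  0.e+00 -1.e+00] gap 0.18332835559055194 F [ 0.11  0.05 -1.04] q7 -0.618
shift cm [-0.01  0.    0.01] roll 41.569766024537515
```

View pics/side7.png

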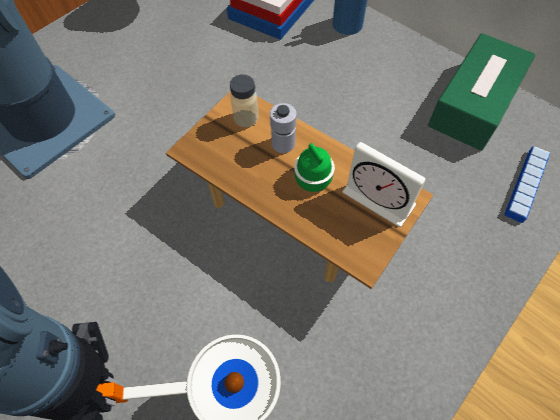

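The marble is still centred at (235, 382) and the turn runs the right way. Second half.

{"op": "apply_moves", "data": {
  "steps": [0,0,0,0.5,0,0,0,0,1.5,0,0,0,0,3,0,0,0,0,5,0,0,0,0,7.5,0,0,0,0,10.5,0,0,0,0,13.5,0,0,0,0,16.5,0,0,0,0,19.5,0,0,0,0,22.5,0,0,0,0,25.5,0,0,0,0,28.5,0,0,0,0,31.5,0,0,0,0,34.3,0,0,0,0,36.8,0,0,0,0,38.8,0,0,0,0,40.3,0,0,0,0,41.2,0,0,0,0,41.6,0,0,0,0,41.6,0]
}}

```text
time: 16.42
tool_pos: [0.5894, -0.2235, 0.1443]
tool_rot: [-0.0, 0.999, 0.047, -0.0]
ft_force: [-0.1, 0.1, -1.0]
finger_gap: 0.177
```

{"op": "apply_moves", "data": {
  "steps": [0,0,0,0,0,0,0,0,0,0,0,0,0,0,0,0,0,0,0,0,0,0,0,0,0,0,0,0,0,0,0,0,0,0,0,0,0,0,0,0,0,0,0,0,0,0,0,0,0,0,0,0,0,0,0,0,0,0,0,0]
}}

```text
time: 17.42
tool_pos: [0.5894, -0.2236, 0.1443]
tool_rot: [-0.0, 0.999, 0.047, -0.0]
ft_force: [-1.0, 0.1, -1.6]
finger_gap: 0.18
```

```bash
python3 go.py .5893 -.2236 .1442 -84.6;python3 - <<'E'
from h import *
from scipy.optimize import least_squares
print(abs(bot.state()["qd"]).max())
for n in["side","top","wrist"]:
    c=bot.camera(n);save(c,n+"8");P=pts(c)
    f=cv2.cvtColor(c["frame"],cv2.COLOR_RGB2HSV);v=(c["z_map"]>0)&(P[...,2]>.1)&(P[...,2]<.19)&(P[...,1]<-.1)&(P[...,0]>.6)
    for nm,m in[("blue",v&(f[...,0]>105)&(f[...,0]<130)&(f[...,1]>150)),("marble",v&(f[...,0]<18)&(f[...,1]>150)&(P[...,0]>.68)),("bar",v&(f[...,1]<60)&(P[...,0]>.615)&(P[...,0]<.675)&(abs(P[...,1]+.22)<.03)),("rim",v&(f[...,1]<60)&(P[...,0]>.69)&(P[...,2]>.139))]:
        q=P[m]
        if len(q)<10: print(n,nm,len(q));continue
        print(n,nm,len(q),q.mean(0).round(4),q.min(0).round(3),q.max(0).round(3))
        if nm=="bar":
            l=cv2.fitLine(q.astype(np.float32),cv2.DIST_HUBER,0,.01,.01).ravel();print("  dir",l[:3])
        if nm=="rim":
            A=np.c_[q[:,:2],np.ones(len(q))];print("  plane",np.linalg.lstsq(A,q[:,2],rcond=None)[0],"circle",cv2.minEnclosingCircle(q[:,:2].astype(np.float32)))
E
```

```text
t 17.4167 pos [ 0.5894 -0.2236  0.1443] yang -84.62 zax [-0.  0. -1.] gap 0.18006378134062212 F [-0.99  0.14 -1.65] q7 -1.243
shift cm [-0.   -0.    0.01] roll -0.018596579186308304
0.002136170873662915
side blue 0
side marble 0
side bar 244 [ 0.627  -0.2183  0.1406] [ 0.615 -0.227  0.135] [ 0.645 -0.211  0.143]
  dir [ 0.93813443  0.34566575 -0.02046867]
side rim 0
top blue 694 [ 0.7413 -0.2085  0.1278] [ 0.713 -0.237  0.123] [ 0.77  -0.181  0.134]
top marble 142 [ 0.7391 -0.2053  0.1452] [ 0.73  -0.217  0.137] [ 0.749 -0.196  0.152]
top bar 354 [ 0.6449 -0.2162  0.1391] [ 0.615 -0.225  0.131] [ 0.675 -0.208  0.144]
  dir [ 0.9951447   0.09839644 -0.00226772]
top rim 581 [ 0.7486 -0.2098  0.1421] [ 0.69  -0.267  0.139] [ 0.799 -0.149  0.148]
  plane [-0.0021991   0.00144195  0.14408319] circle ((0.7424771785736084, -0.20805394649505615), 0.05932390317320824)
wrist blue 0
wrist marble 0
wrist bar 4520 [ 0.6467 -0.2181  0.1402] [ 0.615 -0.228  0.137] [ 0.675 -0.209  0.143]
  dir [0.9972619  0.07333487 0.00952427]
wrist rim 1305 [ 0.6945 -0.2185  0.143 ] [ 0.69  -0.251  0.139] [ 0.703 -0.175  0.146]
  plane [0.01783439 0.00134299 0.1308985 ] circle ((0.7000129222869873, -0.212882399559021), 0.0386047288775444)
```

View pics/top8.png

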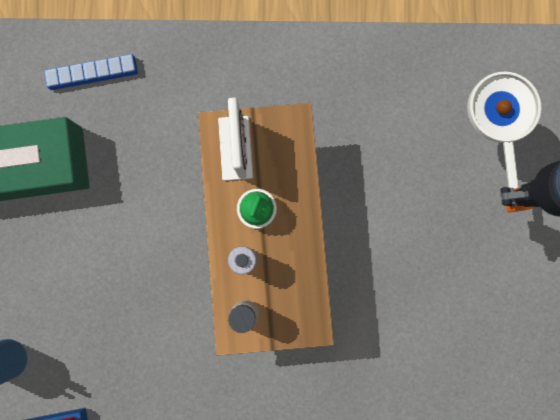

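View pics/wrist8.png

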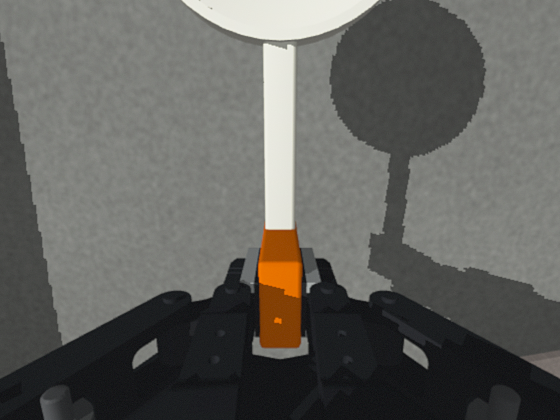

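The top view shows the bowl at (504, 107), pointing away from the robot and parallel to the shelf, with the marble centred in it. The shelf items are where they were. The wrist view shows the fin firmly held. Handing in.

```bash
python3 -c "
from bench import bot
print(bot.close_job())"
```

```text
the job is handed in; nothing more can be done
None
```

I gripped the dish by its orange fin, raised it 1 cm and drew it about 21 cm straight out between the front pegs. I then lifted it level to about 12 cm, turned it 83° clockwise to line up with the shelf edge, and handed it in after about 17.6 s. The hand-in gave no verdict.

Last checks before handing in:
- **Alignment:** the handle pointed at 5.6° in the world frame, against 5.4° for the shelf's long edge, with the bowl away from the robot.
- **Level and height:** the rim was level to about 0.003 rad and the underside about 0.119 m above the table.
- **Clearance:** the whole dish was well in front of the shelf.
- **Marble:** its visible top lay about 4 mm from the bowl's centre.
- **Stillness and grip:** the arm was still, and the gripper opening stayed at about 15 mm with the fin held.
- **Shelf items:** they looked unmoved in the top view; I did not measure their positions.

The side camera could not see the bowl in the final pose, so the bowl and marble figures come from the top camera only. The wrist camera gave the handle's direction as 4.2°, about 1.4° off the top camera's reading. It also gave a slope of about 0.01–0.02 rad from the near edge of the rim and the handle. Both are well inside the limits.

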